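Count to the third gap and push the printing block in

TASK

Starting from the rack's purple end, run a closed fingertip along the metal rail, touching it over the first, second and third gap in turn, and stop there without touching the rail over the fourth. Then push the dark printing block along the work surface with the fingers into that third gap until it is fully home against the back stop, and move clear. Do not lift, carry or tip the block, and leave the stored blocks, the bowl and the brush where they are.

Things in the scene. Friction and masses are not known exactly. Their poses are not given: they have to be found in the camera images.
- rack: Fixed wooden rack, no floor, on the work surface, six gaps open to the robot. Origin: on the surface, mid-width, at the dividers' round front ends; x runs into the gaps, y to the robot's left, z up. Seven upright dividers 8 mm thick, 65 mm high at y = -150, -100 ... 150 mm leave gaps 42 mm clear, centred at y = 125, 75, 25, -25, -75, -125 mm. Silvery metal rail across the rear ends, above.
- rack_stop (a point): Middle of the front face of the rack's back stop, a fixed bar across all gaps, 25 mm high; the point is on the work surface at x = 66 mm, y = 0 in the rack's frame; axes as the rack's.
- cap_purple: Fixed purple end cap, 84 x 24 x 66 mm (along the rack's x, y, z), against one end of the rack, left or right (it differs from start to start). Counting begins at this end. Origin: centre of its underside, at y = +167 or -167 mm in the rack's frame, x = 40 mm.
- cap_plain: The like end cap in plain pale wood, at the other end of the rack. Origin: centre of its underside.
- rail1: The metal rail's rigid, fixed pad over gap 1 counted from the rack's left (+y) end. The rail is six pads in a row, each 20 mm (rack x) by 44 mm (rack y), 10 mm thick, with a 6 mm groove over each divider to feel and count by; tops 75 mm above the work surface, at x = 70 mm in the rack's frame. Origin: centre of the top face; axes as the rack's.
- rail2: The metal rail's rigid, fixed pad over gap 2 counted from the rack's left (+y) end; as rail1. Origin: centre of its top face.
- rail3: The metal rail's rigid, fixed pad over gap 3 counted from the rack's left (+y) end; as rail1. Origin: centre of its top face.
- rail4: The metal rail's rigid, fixed pad over gap 4 counted from the rack's left (+y) end; as rail1. Origin: centre of its top face.
- rail5: The metal rail's rigid, fixed pad over gap 5 counted from the rack's left (+y) end; as rail1. Origin: centre of its top face.
- rail6: The metal rail's rigid, fixed pad over gap 6 counted from the rack's left (+y) end; as rail1. Origin: centre of its top face.
- block: Loose dark brown printing block, purple-stained foot, 80 mm long (x), 34 wide (y), body 30 high, grip bar on top up to 53 mm; about 0.16 kg, slides on the surface. Origin: centre of its underside. Starts in front of the rack, its x within 0.3 rad of the rack's x. Fully home, its origin lies at rack x = +26 mm and 14 mm of it sticks out in front.
- stored_a: Bystander: smaller pale-wood block, 60 x 34 x 26 mm with a grip on top up to 48 mm high, already stored in one of the gaps. Filled gaps count like empty ones; the third gap is always empty. Origin: centre of its underside.
- stored_b: Bystander: the same in terracotta colour, stored in another gap. Origin: centre of its underside.
- pot: Bystander: steel bowl, 90 mm across, 55 mm high, standing to one side of the work. Origin: centre of its underside.
- brush: Bystander: brush, 170 mm long (its x), lying to the other side of the work. Origin: centre of its underside.

How it is judged:
By the outcome, as a careful person would: the job done as asked, in the order asked, and still so for the second after the job is handed in, with the robot touching nothing.
It also fails if it takes over 72 s, if anything falls off the work surface, if the arm or the gripper's body presses on something with over 40 N, if the wrist force passes 120 N, or if a joint passes its speed limit or range.

ROBOT

A 6-joint arm with a two-finger parallel gripper is mounted at the origin on the work surface. World frame = base frame: x ahead of the robot, y to its left, z up, the work surface at z = 0. Lengths are in m, angles in rad, forces in N, time in s.
With the tool pointing down it reaches from about 0.225 to 0.725 m from the base axis. Payload 3.1 kg.
Tool frame: the origin (TCP) lies at the very end of the fingers, on their centre line; the grasp point (between the pads) lies r.grip_depth behind it (r.grip_depth is the distance from the TCP to the grasp point, in m); z points along the fingers, y is the line along which they close (so a half turn about z gives the same grasp; the last joint's range is limited). The gripper opens to 85 mm and grips with 20 to 120 N. Pads are 22 mm wide; open, the fingers measure 114 mm over their backs; the gripper's body (76 mm by 85 mm) begins 54 mm behind the grasp point. The pads swing forward as they close: fully open they stand 13 mm farther back than shut.
Start: joints at [0.992, 0.048, 0.099, 1.622, 0, 1.443], TCP at [0.229, 0.473, 0.231] pointing down, gripper open.
Joint ranges: [-2.91, 2.91], [-0.99, 1.94], [-1.21, 1.42], [-2.12, 2.29], [-1.49, 1.47], [-3.14, 3.14]. Speed limits (rad/s): [2.79, 2.79, 3.14, 3.14, 3.14, 3.14].

INTERFACE

Orientations are given as [roll, pitch, yaw] about the fixed x, y, z axes, in that order (R = Rz(yaw) Ry(pitch) Rx(roll)).
In Python, from cell import sensors, vision, finish_job, models, r gives the robot as it stands.
- The arm moves only by the tool jog_arm, never from a script. Its argument "series" is text: rows parted by semicolons, each of 7 numbers parted by spaces: the shift along the tool's x, y, z as a fraction of full scale, then the turn, a rotation vector about the tool's x, y, z as a fraction of full scale, then the opening, from -1 (shut) to 1 (fully open). In form: x y z wx wy wz gripper; .... A call has 1 to 20 rows; each row is the pose to reach, as a shift and turn from the pose commanded when the call began, along the tool's axes at that moment; what a row does not reach only later rows make up. Full scale, the value 1, is 400 mm for a shift and 90 degrees for a turn. A row lasts 1/8 s, in which the tool goes at most 62.5 mm and 10.7 degrees, less where a joint would pass 70% of its speed; a pose out of reach is approached as far as the arm can. A call with a number of a shift or a turn outside -1 to 1 is refused whole. A call with a gripper value outside its range is refused whole. The fingers move at their own pace and stop on an object; "newtons" is the grip in N (left out, the last holds). Time passes only in rows, so rows that repeat a pose let the fingers close. It gives the time, the measured TCP pose, the force, the opening and the grip force at its end, in the units of the state.
- sensors.get_obs(): the state, without advancing time (a new reading comes with each control period).
- vision.capture(name): name is "scene" or "side" or "wrist"; returns the picture (400x640x3 uint8, red, green, blue); there is no depth.
- vision.camera_params(name): a dict with "camera_matrix" (3x3 intrinsics, pixels), "rvec" (rotation vector, rad) and "tvec" (3), from world to camera coordinates, as OpenCV has them; the wrist camera has in their place "T_tool_cam" (4x4, takes a point from camera to tool coordinates, whose origin is the TCP and whose axes are the flange's). Camera axes: x right, y down, z forward; pixel columns grow to the right and rows downward; lengths in m; the calibration is good to about 2 mm. A picture is of the moment at which its call begins: read the wrist's pose just before it. camera_params takes no time and is no camera call.
- finish_job(): hands the job in; it is judged then, once.
Trained networks look in the newest picture that a camera, given by its name, has taken for a name from the list of things; names that differ only in an ending like _2 or _b are one class to them, and where a whole thing is asked for, a point or a joint stands for the part that bears it (a point fixed in the world has none). Each returns a list of dicts, best first, with "conf" (0 to 1); they miss things now and then, are a little off and sometimes report something else, mostly with a low value. They report only what shows in the picture. A call takes as long as a camera call.
- models.find_in(thing, camera): "centre" ([x, y, z] in m, in world coordinates, good to about 4 mm: the middle of the surface that is visible of it).
- models.cut_out(thing, camera): "region" (400x640 bool, what is visible of it).
The state is a dict: "time": time; "joint_positions": joint angles; "dq": joint speeds; "tau": joint torques, N m; "eef_pos": TCP position; "eef_rot": TCP orientation; "force": force on the tool from outside, world axes, zero at the start; "torque": the same for the moment, N m; "grip_width": finger opening in m; "grip_force": force on a finger pad.
Only numpy, scipy, OpenCV 4.12 (cv2) and the standard library are available. Lean on these libraries where they do the work, as an engineer would, in place of code of your own. Each camera call takes 0.05 s, during which the arm holds its last target. There are 200 camera calls.

## Working session

There is one attempt and no reset: what is moved stays moved. The work goes in short steps, Python scripts to look and compute and a tool call to move; the robot and the scene stay as the last step left them, time stands still between calls to the robot, and variables do not carry over. Pictures are saved under pics/ and viewed, at most 10 in all, crops included, and the job is handed in when it is done.

Besides the shell and the picture viewer there is one more tool, called after "Request:" by a JSON object that holds its "op" and its "data", one argument or row to a line. jog_arm: Moves the arm, as the interface text tells. Shift numbers are shares of 400 mm and turn numbers shares of 90 degrees, none past 1 either way. Its arguments: {"type":"object","properties":{"series":{"type":"string"},"newtons":{"type":"number"}},"required":["series"]}

```bash
mkdir -p pics; ls
cat > h.py <<'E'
import numpy as np, cv2
from cell import sensors, vision, finish_job, models, r
def shot(n,f):
    im=vision.capture(n); cv2.imwrite('pics/'+f,im[:,:,::-1]); return im
E
python3 - <<'E'
from h import *
shot('scene','s1.png'); shot('side','d1.png')
for c in ['scene','side']:
  for t in ['rack','cap_purple','cap_plain','block','stored_a','rail1','pot','brush']:
    print(c,t,[(np.round(d['centre'],3).tolist(),round(d['conf'],2)) for d in models.find_in(t,c)][:7])
o=sensors.get_obs(); print(o['eef_pos'],o['eef_rot'],o['time'],r.grip_depth)
E
```

```text
pics
scene rack [([0.649, -0.055, 0.052], 0.7)]
scene cap_purple [([0.647, -0.224, 0.05], 0.72)]
scene cap_plain [([0.635, 0.12, 0.067], 0.82)]
scene block [([0.534, -0.076, 0.028], 0.9)]
scene stored_a [([0.649, -0.225, 0.051], 0.66)]
scene rail1 [([0.664, -0.024, 0.072], 0.74), ([0.669, -0.176, 0.074], 0.65), ([0.66, -0.075, 0.076], 0.52), ([0.668, -0.12, 0.074], 0.46), ([0.66, 0.026, 0.071], 0.41)]
scene pot [([0.45, -0.301, 0.039], 0.57)]
scene brush [([0.514, 0.305, 0.016], 0.78)]
side rack [([0.636, -0.052, 0.054], 0.96)]
side cap_purple [([0.628, -0.222, 0.061], 0.8)]
side cap_plain [([0.598, 0.118, 0.067], 0.83)]
side block [([0.605, 0.026, 0.032], 0.71), ([0.668, -0.167, 0.075], 0.25)]
side stored_a [([0.619, -0.176, 0.029], 0.64), ([0.604, 0.028, 0.028], 0.58)]
side rail1 [([0.669, -0.166, 0.079], 0.79), ([0.663, -0.119, 0.077], 0.73), ([0.658, -0.019, 0.074], 0.72), ([0.653, 0.076, 0.075], 0.52), ([0.654, 0.027, 0.073], 0.49), ([0.658, -0.068, 0.074], 0.47)]
side pot [([0.473, -0.299, 0.032], 0.65)]
side brush [([0.514, 0.308, 0.021], 0.79)]
[0.22875165 0.47254267 0.23133577] [3.14158018e+00 3.11373790e-05 2.69081351e+00] 0.9 0.0187
```

View pics/s1.png

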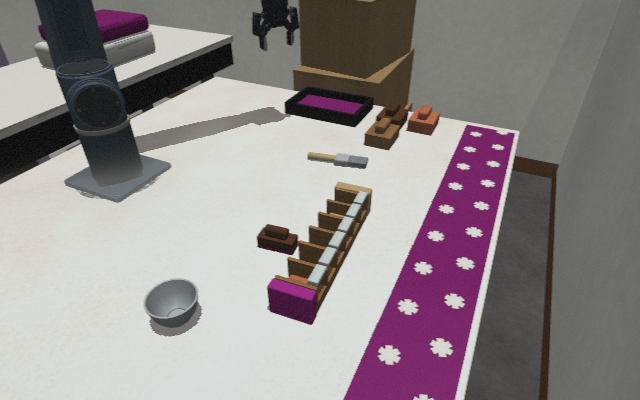

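View pics/d1.png

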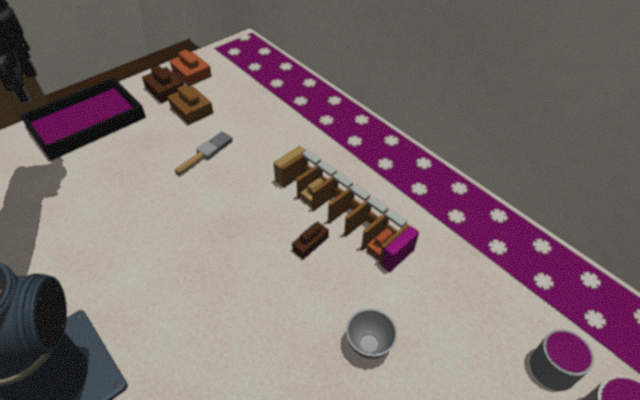

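The scene view shows the purple cap near (293,300), the block near (277,238) and the empty third gap. The side view shows terracotta in gap 1 from purple (380,240) and the pale block in gap 5 (318,190). So gap 3 from purple is rail4.

```bash
cat >> h.py <<'E'
from scipy.optimize import least_squares
from scipy.spatial.transform import Rotation as Ro
def mv(pos,yaw):
    o=sensors.get_obs(); R=Ro.from_euler('xyz',o['eef_rot']); T=Ro.from_euler('xyz',[np.pi,0,yaw])
    d=R.inv().apply(np.array(pos)-o['eef_pos'])/.4; w=(R.inv()*T).as_rotvec()/(np.pi/2)
    return np.round(d,4),np.round(w,4)
def fit(P,L):
    P=np.array(P);L=np.array(L)
    f=lambda q:(np.c_[q[0]+L[:,0]*np.cos(q[2])-L[:,1]*np.sin(q[2]),q[1]+L[:,0]*np.sin(q[2])+L[:,1]*np.cos(q[2])]-P[:,:2]).ravel()
    s=least_squares(f,[.59,-.05,.06],loss='soft_l1',f_scale=.004); return s.x,f(s.x)
def W(q,x,y): return np.array([q[0]+x*np.cos(q[2])-y*np.sin(q[2]),q[1]+x*np.sin(q[2])+y*np.cos(q[2])])
E
python3 - <<'E'
from h import *
P=[[.664,-.024],[.669,-.176],[.66,-.075],[.668,-.12],[.66,.026],[.669,-.166],[.663,-.119],[.658,-.019],[.653,.076],[.654,.027],[.658,-.068]]
L=[[.07,y] for y in [.025,-.125,-.025,-.075,.075,-.125,-.075,.025,.125,.075,-.025]]
q,e=fit(P,L); print(q,np.round(e*1000,1))
print(vision.camera_params('wrist'))
p=W(q,.03,-.075); print(p, mv([*p,.25],q[2]+np.pi))
p=W(q,.0,-.06); print(p, mv([*p,.28],q[2]+np.pi))
E
```

```text
[ 0.59076524 -0.05107696  0.06124174] [-4.9  2.2 -0.7  4.4  2.2  3.3 -2.8 -1.7 -4.   2.1 -0.7 -5.6  2.2 -2.7
  1.1 -2.8 -0.   2.   2.   1.1  4.2 -3.7]
{'camera_matrix': array([[294.73686804,   0.        , 317.93028988],
       [  0.        , 294.73686804, 201.6504879 ],
       [  0.        ,   0.        ,   1.        ]]), 'T_tool_cam': array([[-4.13930256e-04, -9.52784538e-01, -3.03646922e-01,
         7.74849407e-02],
       [ 9.99999814e-01, -2.58395073e-04, -5.52402600e-04,
         5.72830673e-07],
       [ 4.47859787e-04, -3.03647094e-01,  9.52784468e-01,
        -1.42983827e-01],
       [ 0.00000000e+00,  0.00000000e+00,  0.00000000e+00,
         1.00000000e+00]])}
[ 0.62529926 -0.12410025] (array([-1.5422, -0.9107, -0.0466]), array([ 0.   ,  0.   , -0.326]))
[ 0.59443744 -0.11096448] (array([-1.4584, -0.9148, -0.1216]), array([ 0.   ,  0.   , -0.326]))
```

Request:
{"op": "jog_arm", "data": {
  "series": "-0.16 -0.10 0 0 0 -0.1 -1; -0.32 -0.2 0 0 0 -0.2 -1; -0.48 -0.3 0 0 0 -0.326 -1; -0.64 -0.4 0.02 0 0 -0.326 -1; -0.80 -0.5 0.04 0 0 -0.326 -1; -0.96 -0.6 0.05 0 0 -0.326 -1; -0.96 -0.6 0.05 0 0 -0.326 -1"
}}

```text
time: 1.78
eef_pos: [0.4564, 0.1103, 0.2134]
eef_rot: [3.141, 0.001, -3.08]
force: [0.7, 0.3, 0.4]
grip_width: 0.0001
grip_force: 0.0
```

Run:
```python
from h import *
print(mv([.575,-.09,.2],.0612+np.pi))
```

```text
(array([-0.2653, -0.518 ,  0.0335]), array([ 0.0002,  0.0008, -0.    ]))
```

Request:
{"op": "jog_arm", "data": {
  "series": "-0.065 -0.13 0.01 0 0 0 -1; -0.13 -0.26 0.02 0 0 0 -1; -0.2 -0.39 0.03 0 0 0 -1; -0.265 -0.518 0.033 0 0 0 -1; -0.265 -0.518 0.033 0 0 0 -1; -0.265 -0.518 0.033 0 0 0 -1"
}}

```text
time: 2.52
eef_pos: [0.5736, -0.0881, 0.1997]
eef_rot: [3.141, -0.001, -3.081]
force: [-0.8, 0.3, -0.2]
grip_width: 0.0001
grip_force: 0.0
```

Run:
```python
from h import *
o=sensors.get_obs(); print(o['eef_pos'],o['eef_rot'])
im=shot('wrist','w1.png')
for t in ['block','rail1','cap_purple','rack']:
    print(t,[(np.round(d['centre'],3).tolist(),round(d['conf'],2)) for d in models.find_in(t,'wrist')][:7])
```

```text
[ 0.5736398  -0.08814302  0.19974215] [ 3.14078334e+00 -9.16751283e-04 -3.08092120e+00]
block [([0.522, -0.067, 0.031], 0.96)]
rail1 [([0.654, 0.031, 0.072], 0.93), ([0.655, 0.079, 0.08], 0.92), ([0.659, -0.019, 0.074], 0.82), ([0.668, -0.127, 0.071], 0.65), ([0.668, -0.168, 0.074], 0.63), ([0.659, -0.045, 0.073], 0.43)]
cap_purple [([0.629, -0.211, 0.063], 0.75)]
rack [([0.645, -0.0, 0.057], 0.73)]
```

View pics/w1.png

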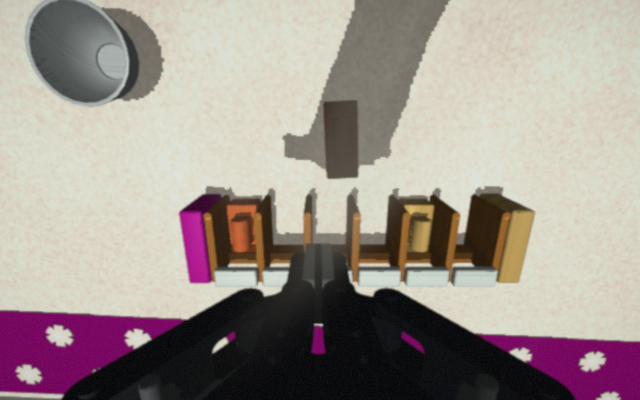

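The wrist view shows the rack with the purple cap at left (197,240) and pads from u=215 to 497. The block is at about (342,140), slightly left of centre relative to gap 3 (u 310–350).

```bash
cat >> h.py <<'E'
def cam():
    o=sensors.get_obs(); c=vision.camera_params('wrist'); T=np.eye(4); T[:3,:3]=Ro.from_euler('xyz',o['eef_rot']).as_matrix(); T[:3,3]=o['eef_pos']
    return c['camera_matrix'],T@c['T_tool_cam']
def ray(uv,z):
    K,C=cam(); uv=np.atleast_2d(uv); d=np.c_[uv,np.ones(len(uv))]@np.linalg.inv(K).T@C[:3,:3].T
    return C[:3,3]+d*((z-C[2,3])/d[:,2])[:,None]
def proj(P):
    K,C=cam(); p=np.linalg.inv(C)@np.c_[np.atleast_2d(P),np.ones(len(np.atleast_2d(P)))].T; p=K@p[:3]; return (p[:2]/p[2]).T
def block(camname='wrist'):
    m=models.cut_out('block',camname)[0]['region'].astype(np.uint8)
    c=max(cv2.findContours(m,0,1)[0],key=cv2.contourArea)[:,0,:].astype(float)
    hull=cv2.convexHull(c.astype(np.float32))
    box=np.array([[x,y,z] for x in(-.04,.04) for y in(-.017,.017) for z in(0,.03)]+[[x,y,.053] for x in (-.02,.02) for y in (-.005,.005)])
    def f(q):
        B=box.copy(); B[:,:2]=np.array([W(q,a,b) for a,b in box[:,:2]])
        h=cv2.convexHull(proj(B).astype(np.float32)); return np.array([cv2.pointPolygonTest(h,(float(p[0]),float(p[1])),True) for p in c])
    p0=[*ray(c.mean(0),.03)[0,:2],.06]
    s=least_squares(f,p0,loss='soft_l1',diff_step=1e-3,x_scale=[.01,.01,.1]); return s.x,np.sqrt(np.mean(s.fun**2)),cv2.minAreaRect(hull)
E
python3 - <<'E'
from h import *
q=np.array([.5908,-.0511,.0612]); 
for x,y in [(.08,-.147),(.08,.147)]: print(proj([*W(q,x,y),.075]))
P=[]
for n in range(7): P.append([*W(q,.0,-.15+.05*n),.065])
print(np.round(proj(P)).tolist())
a=ray([[215,286],[497,286]],.075);print(a)
print(block())
im=vision.capture('wrist');cv2.imwrite('pics/w2.png',cv2.resize(im[90:300,170:550,::-1],None,fx=2,fy=2))
E
```

```text
[[211.27142738 284.06450324]]
[[491.0593029  284.46727673]]
[[203.0, 209.0], [253.0, 209.0], [303.0, 209.0], [353.0, 209.0], [403.0, 209.0], [453.0, 209.0], [503.0, 209.0]]
[[ 0.68175572 -0.1891235   0.075     ]
 [ 0.66310308  0.10720635  0.075     ]]
(array([ 0.52780893, -0.06649875,  0.12084165]), np.float64(0.5150402436790761), ((340.0559387207031, 139.01235961914062), (77.72002410888672, 34.042423248291016), 88.40885925292969))
```

View pics/w2.png

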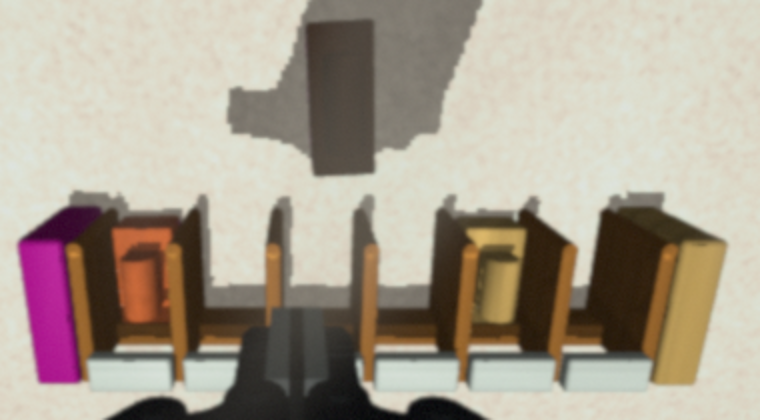

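In the crop, the divider tops sit about 3 px right of my model, so I shift the rack about +3 mm in y. The block lies about 10 mm left of the gap‑3 line with a relative yaw of about 0.06.

```bash
cat >> h.py <<'E'
Q=np.array([.5915,-.0483,.0615])
def go(x,y,z,dyaw=0): return mv([*W(Q,x,y),z],Q[2]+np.pi+dyaw)
E
python3 - <<'E'
from h import *
for a in [(.07,-.125,.12),(.07,-.125,.085),(.07,-.125,.074)]: print(W(Q,*a[:2]),go(*a))
E
```

```text
[ 0.66905032 -0.1687614 ] (array([-0.2248, -0.2181,  0.2016]), array([-0.0002,  0.0005,  0.0007]))
[ 0.66905032 -0.1687614 ] (array([-0.2247, -0.2181,  0.2891]), array([-0.0002,  0.0005,  0.0007]))
[ 0.66905032 -0.1687614 ] (array([-0.2247, -0.2181,  0.3166]), array([-0.0002,  0.0005,  0.0007]))
```

Request:
{"op": "jog_arm", "data": {
  "series": "-0.11 -0.11 0.1 0 0 0 -1; -0.225 -0.218 0.2 0 0 0 -1; -0.225 -0.218 0.25 0 0 0 -1; -0.225 -0.218 0.28 0 0 0 -1; -0.225 -0.218 0.295 0 0 0 -1; -0.225 -0.218 0.295 0 0 0 -1; -0.225 -0.218 0.305 0 0 0 -1;-0.225 -0.218 0.31 0 0 0 -1; -0.225 -0.218 0.31 0 0 0 -1"
}}

```text
time: 4.0
eef_pos: [0.6691, -0.1696, 0.0763]
eef_rot: [-3.141, 0.0, -3.08]
force: [-0.1, 0.2, -0.0]
grip_width: -0.0002
grip_force: 0.0
```

Request:
{"op": "jog_arm", "data": {
  "series": "0 0 0.003 0 0 0 -1; 0 0 0.006 0 0 0 -1; 0 0 0.006 0 0 0 -1"
}}

```text
time: 4.38
eef_pos: [0.6693, -0.1698, 0.0751]
eef_rot: [-3.141, 0.001, -3.08]
force: [-2.2, -0.2, 4.6]
grip_width: 0.0002
grip_force: 2.6
```

Request:
{"op": "jog_arm", "data": {
  "series": "0 0.02 0.003 0 0 0 -1; 0 0.04 0.003 0 0 0 -1; 0 0.06 0.003 0 0 0 -1; 0 0.08 0.003 0 0 0 -1; 0 0.10 0.003 0 0 0 -1; 0 0.125 0.003 0 0 0 -1; 0 0.125 0.003 0 0 0 -1"
}}

```text
time: 5.25
eef_pos: [0.6679, -0.1207, 0.0751]
eef_rot: [-3.138, 0.005, -3.08]
force: [0.9, -1.5, 5.6]
grip_width: -0.0003
grip_force: 3.2
```

Request:
{"op": "jog_arm", "data": {
  "series": "0 0.02 0 0 0 0 -1; 0 0.04 0 0 0 0 -1; 0 0.06 0 0 0 0 -1; 0 0.08 0 0 0 0 -1; 0 0.10 0 0 0 0 -1; 0 0.12 0 0 0 0 -1; 0 0.12 0 0 0 0 -1"
}}

```text
time: 6.12
eef_pos: [0.665, -0.073, 0.0751]
eef_rot: [-3.138, 0.005, -3.081]
force: [-0.2, -2.4, 6.3]
grip_width: 0.0004
grip_force: 3.2
```

Request:
{"op": "jog_arm", "data": {
  "series": "0 0 -0.05 0 0 0 -1; 0 0 -0.15 0 0 0 -1; 0 0 -0.25 0 0 0 -1; 0.12 0 -0.25 0 0 0 1; 0.25 0 -0.25 0 0 0 1; 0.25 0 -0.25 0 0 0 1; 0.25 0 -0.25 0 0 0 1"
}}

```text
time: 7.0
eef_pos: [0.5637, -0.0782, 0.1725]
eef_rot: [-3.141, 0.001, -3.081]
force: [0.0, -0.8, 0.5]
grip_width: 0.0726
grip_force: 0.0
```

Run:
```python
from h import *
im=shot('wrist','w3.png'); print(sensors.get_obs()['eef_pos'], block())
P=[[*W(Q,.0,-.15+.05*n),.065] for n in range(7)]
print(np.round(proj(P)).tolist())
for a in [(-.065,-.025,.1),(-.065,-.025,.012)]: print(W(Q,*a[:2]),go(*a))
```

```text
[ 0.56449262 -0.07826202  0.17295414] (array([ 0.52850024, -0.06720126,  0.11921388]), np.float64(0.6852254832875865), ((331.83148193359375, 150.96041870117188), (83.14388275146484, 36.86299514770508), 87.27368927001953))
[[186.0, 228.0], [240.0, 228.0], [295.0, 228.0], [349.0, 228.0], [403.0, 228.0], [458.0, 228.0], [512.0, 228.0]]
[ 0.52815942 -0.07724772] (array([0.0917, 0.0084, 0.1825]), array([-0.0004,  0.0014, -0.0001]))
[ 0.52815942 -0.07724772] (array([0.0922, 0.0085, 0.4025]), array([-0.0004,  0.0014, -0.0001]))
```

View pics/w3.png

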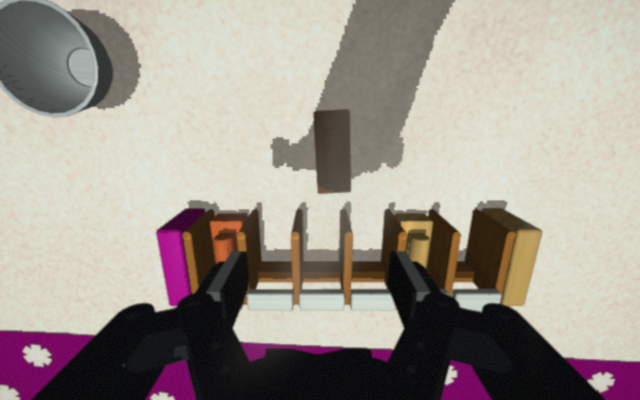

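The picture shows the divider fronts at u≈189…512, matching the model, and the block at (332,151). Next I straddle the block and gently narrow the fingers to square it onto the gap line.

Request:
{"op": "jog_arm", "data": {
  "series": "0.092 0.008 0.1 0 0 0 1; 0.092 0.008 0.2 0 0 0 1; 0.092 0.008 0.3 0 0 0 1; 0.092 0.008 0.36 0 0 0 1; 0.092 0.008 0.395 0 0 0 1; 0.092 0.008 0.395 0 0 0 1; 0.092 0.008 0.395 0 0 0 0.4; 0.092 0.008 0.395 0 0 0 0.2; 0.092 0.008 0.395 0 0 0 0; 0.092 0.008 0.395 0 0 0 -0.08; 0.092 0.008 0.395 0 0 0 -0.12; 0.092 0.008 0.395 0 0 0 -0.15; 0.092 0.008 0.395 0 0 0 -0.15",
  "newtons": 20
}}

```text
time: 8.72
eef_pos: [0.5263, -0.0771, 0.0144]
eef_rot: [3.141, -0.0, -3.08]
force: [-0.8, 0.8, 0.4]
grip_width: 0.0365
grip_force: 0.6
```

Request:
{"op": "jog_arm", "data": {
  "series": "0 0 0 0 0 0 0.3; 0 0 0 0 0 0 0.3; 0 0 -0.1 0 0 0 0.3; 0 0 -0.23 0 0 0 0.3; 0.1 0 -0.3 0 0 0 -0.9; 0.18 0 -0.3 0 0 0 -0.9; 0.18 0 -0.3 0 0 0 -0.9; 0.18 0 -0.3 0 0 0 -0.9"
}}

```text
time: 9.72
eef_pos: [0.4548, -0.0817, 0.1342]
eef_rot: [-3.141, 0.001, -3.081]
force: [0.1, -0.0, -0.9]
grip_width: 0.0045
grip_force: 0.0
```

Run:
```python
from h import *
vision.capture('wrist'); b=block()
d=b[0][:2]-Q[:2];c,s=np.cos(Q[2]),np.sin(Q[2]); print(b[:2],'rack',d@[c,s],d@[-s,c],b[0][2]-Q[2])
vision.capture('scene')
print(sensors.get_obs()['eef_pos'],go(-.135,-.025,.012),models.find_in('block','scene')[:1])
```

```text
(array([ 0.52552065, -0.06475138,  0.26024986]), np.float64(6.518705271962972)) rack -0.0668657336214867 -0.012365103665528544 0.19874985762690361
[ 0.45501714 -0.08154939  0.13406365] (array([-0.0083, -0.0005,  0.3052]), array([ 0.0001, -0.0002, -0.    ])) [{'centre': [0.5357, -0.0875, 0.0282], 'conf': 0.83}]
```

Run:
```python
from h import *
shot('wrist','w4.png')
```

```text
(no output)
```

View pics/w4.png

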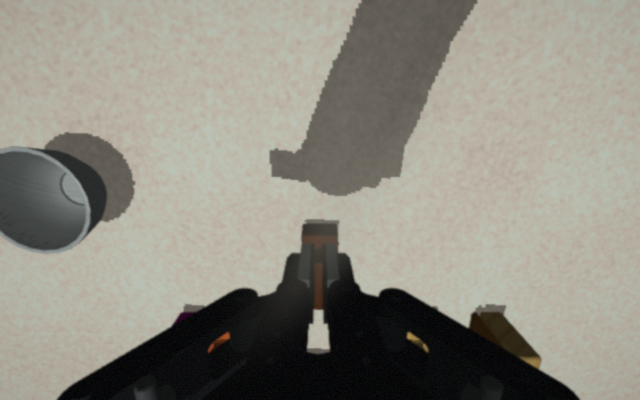

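The picture shows the block squared and centred under the fingers (u 302–338, rear edge at v≈222). Next I lower behind it and push.

Request:
{"op": "jog_arm", "data": {
  "series": "-0.004 0 0.12 0 0 0 -0.9; -0.004 0 0.24 0 0 0 -0.9; -0.004 0 0.29 0 0 0 -0.9; -0.004 0 0.304 0 0 0 -0.9; -0.004 0 0.304 0 0 0 -0.9"
}}

```text
time: 10.6
eef_pos: [0.4565, -0.0815, 0.0131]
eef_rot: [-3.142, 0.0, -3.08]
force: [-0.1, 0.4, -0.1]
grip_width: 0.0041
grip_force: 0.0
```

Request:
{"op": "jog_arm", "data": {
  "series": "-0.02 0 0 0 0 0 -0.9; -0.035 0 0 0 0 0 -0.9; -0.05 0 0 0 0 0 -0.9; -0.065 0 0 0 0 0 -0.9; -0.08 0 0 0 0 0 -0.9; -0.095 0 0 0 0 0 -0.9; -0.11 0 0 0 0 0 -0.9; -0.125 0 0 0 0 0 -0.9; -0.14 0 0 0 0 0 -0.9; -0.14 0 0 0 0 0 -0.9"
}}

```text
time: 11.85
eef_pos: [0.5129, -0.078, 0.0129]
eef_rot: [-3.141, 0.001, -3.08]
force: [-1.3, 0.1, 0.1]
grip_width: 0.0044
grip_force: 0.0
```

Run:
```python
from h import *
print(go(-.025,-.025,.012))
im=vision.capture('side'); cv2.imwrite('pics/d2.png',cv2.resize(im[130:280,240:440,::-1],None,fx=4,fy=4))
```

```text
(array([-0.1382, -0.0005,  0.0024]), array([-0.0001,  0.0007, -0.    ]))
```

View pics/d2.png

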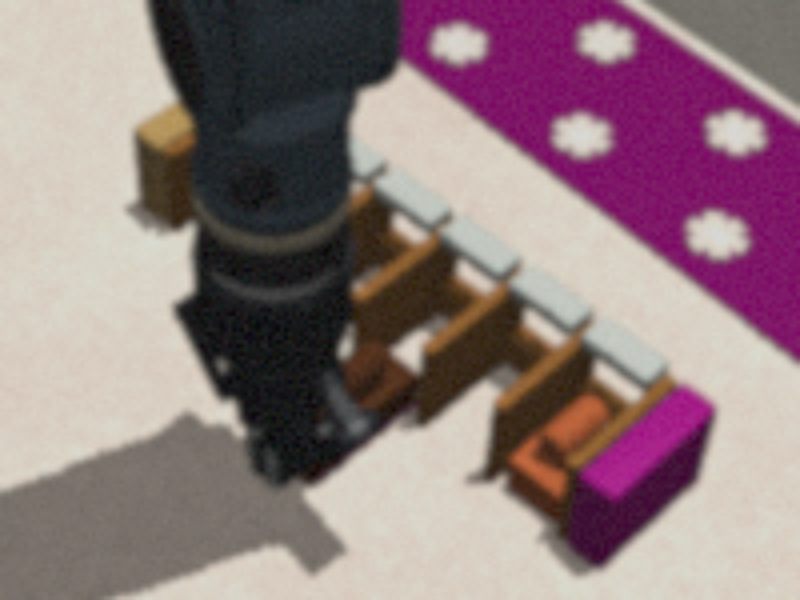

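The crop shows the block (≈380,390) entering the gap between the third and fourth dividers, which is gap 3, with terracotta in gap 1.

Request:
{"op": "jog_arm", "data": {
  "series": "-0.015 0 0 0 0 0 -0.9; -0.03 0 0 0 0 0 -0.9; -0.045 0 0 0 0 0 -0.9; -0.06 0 0 0 0 0 -0.9; -0.075 0 0 0 0 0 -0.9; -0.09 0 0 0 0 0 -0.9; -0.10 0 0 0 0 0 -0.9; -0.11 0 0 0 0 0 -0.9; -0.12 0 0 0 0 0 -0.9; -0.12 0 0 0 0 0 -0.9"
}}

```text
time: 13.15
eef_pos: [0.5605, -0.075, 0.013]
eef_rot: [-3.141, 0.001, -3.08]
force: [-0.3, -0.1, 0.2]
grip_width: 0.0042
grip_force: 0.0
```

Request:
{"op": "jog_arm", "data": {
  "series": "-0.006 0 0 0 0 0 -0.9; -0.012 0 0 0 0 0 -0.9; -0.017 0 0 0 0 0 -0.9; -0.017 0 0 0 0 0 -0.9"
}}

```text
time: 13.65
eef_pos: [0.567, -0.0746, 0.0128]
eef_rot: [-3.142, 0.001, -3.08]
force: [0.5, 0.5, 0.6]
grip_width: 0.0046
grip_force: 0.2
```

Request:
{"op": "jog_arm", "data": {
  "series": "-0.005 0 0 0 0 0 -0.9; -0.008 0 0 0 0 0 -0.9; -0.008 0 0 0 0 0 -0.9"
}}

```text
time: 14.02
eef_pos: [0.5694, -0.0745, 0.0127]
eef_rot: [-3.142, -0.001, -3.08]
force: [-3.0, -0.7, 1.6]
grip_width: 0.0044
grip_force: 1.5
```

Request:
{"op": "jog_arm", "data": {
  "series": "-0.003 0 0 0 0 0 -0.9; -0.006 0 0 0 0 0 -0.9; -0.006 0 0 0 0 0 -0.9"
}}

```text
time: 14.4
eef_pos: [0.5694, -0.0744, 0.0127]
eef_rot: [-3.141, -0.006, -3.081]
force: [-8.2, -1.9, 5.8]
grip_width: 0.0045
grip_force: 4.5
```

The force rises with no further motion, at the expected position, so the block is home. One small extra press, then back off and check.

Request:
{"op": "jog_arm", "data": {
  "series": "-0.004 0 0 0 0 0 -0.9; -0.004 0 0 0 0 0 -0.9; 0.02 0 0 0 0 0 -0.9; 0.08 0 0 0 0 0 -0.9; 0.12 0 -0.1 0 0 0 -0.9; 0.12 0 -0.25 0 0 0 -0.9; 0.12 0 -0.4 0 0 0 -0.9; 0.12 0 -0.5 0 0 0 -0.9; 0.12 0 -0.5 0 0 0 -0.9"
}}

```text
time: 15.52
eef_pos: [0.5278, -0.0779, 0.2181]
eef_rot: [-3.138, 0.011, -3.08]
force: [0.1, -0.6, -0.1]
grip_width: 0.0044
grip_force: 0.0
```

Run:
```python
from h import *
im=vision.capture('wrist'); cv2.imwrite('pics/w5.png',cv2.resize(im[120:340,150:530,::-1],None,fx=2,fy=2))
P=[[*W(Q,x,y),z] for x,y,z in [(-.014,-.008,.03),(-.014,-.042,.03),(-.014,-.008,0),(-.014,-.042,0)]]
print(((proj(P)-[150,120])*2).round().tolist())
```

```text
[[366.0, 202.0], [309.0, 202.0], [364.0, 185.0], [311.0, 185.0]]
```

View pics/w5.png

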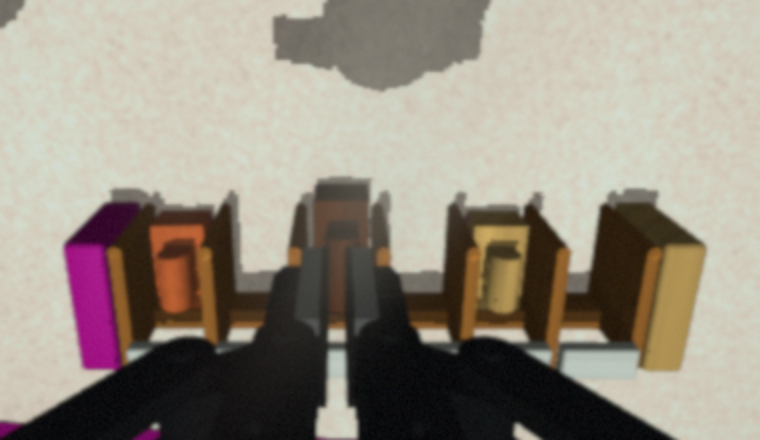

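The crop shows the block in gap 3 with its rear top edge at v≈200 (202 expected when home). It sits straight and the stored blocks are undisturbed.

```bash
python3 -c "
from cell import finish_job; print(finish_job())"
```

```text
the job is handed in; nothing more can be done
None
```

The job is handed in: the closed fingertip touched the rail over gaps 1, 2 and 3 from the purple end and stopped short of gap 4. I then pushed the block along the surface into gap 3 until it met the back stop (about 1 mm from the expected position in the last picture), after squaring it by narrowing the fingers around it without lifting; the arm is clear.

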